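# Clamp the tube in the grinding fixture

## Robot

A 6-joint arm with a two-finger parallel gripper is mounted at the origin on the work surface. World frame = base frame: x ahead of the robot, y to its left, z up, the work surface at z = 0. Lengths are in m, angles in rad, forces in N, time in s.
With the tool pointing down it reaches from about 0.225 to 0.875 m from the base axis. Payload 3.4 kg.
Tool frame: the origin (TCP) lies midway between the tips of the shut fingers; the grasp point (between the pads) lies 19 mm behind it (manip.grasp_offset is the distance from the TCP to the grasp point, in m); x points along the fingers, y is the direction in which the jaws open and shut, and the axes are right-handed (so a half turn about x gives the same grasp; the last joint's range is limited). The gripper opens to 85 mm and grips with 20 to 120 N. Pads are 22 mm wide; open, the fingers measure 114 mm over their backs; the gripper's body (76 mm by 85 mm) begins 54 mm behind the grasp point. The pads swing forward as they close: fully open they stand 13 mm farther back than shut.
Start: joints at [1.157, 0.276, 1.505, -0, 1.361, -0.121], TCP at [0.166, 0.551, 0.231] pointing down, gripper open.
Joint ranges: [-2.89, 2.89], [-0.75, 2.08], [0.22, 2.7], [-1.18, 4.32], [0.11, 2.71], [-2.7, 2.7]. Speed limits (rad/s): [2.57, 2.57, 3.14, 3.14, 3.14, 3.14].

## Interface

Orientations are given as a unit quaternion [w, x, y, z].
In Python, from rig import manip gives the robot as it stands.
- The arm moves only by the shell command python3 -m creep 'ROWS' [OPENING] [FORCE]. ROWS is a JSON object of lists of equal length, an entry for each row: "delta_pos": the shift along the tool's x, y, z in cm, a list of three; "dr": the turn, a rotation vector about the tool's x, y, z in rad, a list of three. In form: {"delta_pos": [[dx, dy, dz], ...], "dr": [[rx, ry, rz], ...]}. A call has 1 to 10 rows; each row is the pose to reach, as a shift and turn from the pose commanded when the call began, along the tool's axes at that moment; what a row does not reach only later rows make up. A row lasts 1/10 s, in which the tool goes at most 50 mm and 8.59 degrees, less where a joint would pass 70% of its speed; a pose out of reach is approached as far as the arm can. A call with a gripper value outside its range is refused whole. OPENING is the opening, from -1 (shut) to 1 (fully open), set as the call begins (- or left out, the last holds). The fingers move at their own pace and stop on an object; FORCE is the grip in N (left out, the last holds). Time passes only in rows, so rows that repeat a pose let the fingers close. It gives the time, the measured TCP pose, the force and the opening at its end, in the units of the state.
- manip.get_state(): the state, without advancing time (a new reading comes with each control period).
- manip.get_image(name): name is "scene" or "top" or "wrist"; returns a dict with "pixels" (400x640x3 uint8, blue, green, red), "depth" (400x640 float32, m along the optical axis (not along the pixel's ray), 0 where there is no reading), "intrinsics" (3x3 intrinsics, pixels), "rvec" (rotation vector, rad) and "tvec" (3), from world to camera coordinates, as OpenCV has them. Camera axes: x right, y down, z forward; pixel columns grow to the right and rows downward; lengths in m; the calibration is good to about 2 mm. A picture is of the moment at which its call begins.
- manip.sign_off(): hands the job in, once; it reports no verdict.
The state is a dict: "clock": time; "qpos": joint angles; "qd": joint speeds; "effort": joint torques, N m; "position": TCP position; "ee_rot": TCP orientation; "contact_force": force on the tool from outside, world axes, zero at the start; "moment": the same for the moment, N m; "width": finger opening in m.
Only numpy, scipy, OpenCV 4.12 (cv2) and the standard library are available. Lean on these libraries where they do the work, as an engineer would, in place of code of your own. Each camera call takes 0.05 s, during which the arm holds its last target. There are 200 camera calls.

## Task

On the fixture plate an aluminium tube lies ready in its nest. Push the clamp strap round with the outside of a finger, lever still up, until it is fully home against its stop pin over the tube, and then push the cam lever on the strap all the way down so that the pad holds the tube tight. Do not pick up or shift the tube or the other things on the bench, and finish clear of everything.

Things in the scene. Friction and masses are not known exactly. Their poses are not given: they have to be found in the camera images.
- fixture: dark steel plate 260 (x) x 200 (y) x 12 mm, fixed on the bench; origin at the centre of its underside, z up. In its frame (mm): vertical strap pivot at x 85, y 0; the tube's nest (rails 10 high along y) centred at x 25, y 0; stop pin, 10 diameter, top 52 above the bench, at x -25, y -20. The strap points along -x when home, roughly +y when parked
- strap_pivot (a point): point on the vertical pivot axis of the strap, at mid-thickness of the strap, 47 mm above the bench; axes as the plate's
- strap (a joint): angle of the clamp strap about its vertical pivot, rad, growing anticlockwise seen from above: 0 = pointing along the plate's +y (parked), 1.571 = along the plate's -x, fully home on the stop pin (hard stop). Starts between 0 and 0.5; stays where it is left; about 1.5 N at the finger post moves it
- post_top (a point): centre of the top of the finger post: upright steel post, 16 mm diameter, on the strap 140 mm from the pivot axis; its top is 86 mm above the bench, 34 above the strap. The strap is a flat aluminium bar 30 wide, 42 to 52 mm above the bench, ending 150 mm from the pivot axis. Site x points along the strap away from the pivot, z up
- lever_pivot (a point): middle of the horizontal hinge pin of the cam lever, on the strap 55 mm from the pivot axis and 62 mm above the bench, between two small steel cheeks (30 mm over the pin); x axis along the strap away from the pivot, z up
- lever (a joint): angle of the cam lever, rad: 0 = up (rising 60 degrees above the strap, leaning towards its free end), 1.047 = fully down, lying level over the strap (hard stop). Starts between 0 and 0.2; stays where it is left; 6 to 9 N square on the lever near its end moves it. Going down it drives the rubber pad onto the tube
- lever_end (a point): middle of the lever's free end, 75 mm from its hinge pin. The last 38 mm is a black grip 20 mm wide, 13 thick, its upper face 7 mm from the centre line. Site x points along the lever away from the hinge, z out of its upper face. With the lever down this point is 130 mm from the strap's pivot axis, 62 mm above the bench
- pad: round rubber pad, 24 mm in diameter and 6 mm thick, under the strap below the lever pivot; origin at the centre of its underside, 4 mm clear above the tube with the lever up; sprung, it presses the tube with about 16 N once the lever is down
- tube: the workpiece: loose rectangular aluminium tube 40 (x) x 150 (y) x 20 mm high, lying in the nest on the plate, top 32 mm above the bench; origin at the centre of its underside
- offcut: bystander: loose white square tube offcut 30 x 70 x 30 mm beside the plate; origin under its centre
- collar: bystander: loose steel collar 32 mm in diameter, 16 mm high, on a corner of the plate; origin under its centre
- angle: bystander: loose steel angle piece 50 x 40 x 50 mm high, standing on the far corner of the plate; origin under its centre
- spray_can: bystander: standing can 66 mm in diameter, 190 mm high; origin under its centre
- jar: bystander: standing jar 70 mm in diameter, 100 mm high; origin under its centre
- hammer: bystander: hammer lying on the bench; origin under its centre
- wrench: bystander: wrench lying on the bench; origin under its centre
- grinder: bystander: hand grinder about 310 mm long lying on the left side of the bench; origin under its body
There are look-alikes about, which are no part of the job. There is more than one size of the tube; the one meant has the size given above.

How it is judged:
By the outcome, as a careful person would: the job done as asked, in the order asked, and still so for the second after the job is handed in, with the robot touching nothing.
It also fails if it takes over 48 s, if anything falls off the work surface, if the arm or the gripper's body presses on something with over 40 N, if the wrist force passes 120 N, or if a joint passes its speed limit or range.

## Working session

There is one attempt and no reset: what is moved stays moved. The work goes in short steps, Python scripts to look and compute and a shell command to move; the robot and the scene stay as the last step left them, time stands still between calls to the robot, and variables do not carry over. Pictures are saved under pics/ and viewed, about 8 in all and at most 12, crops included, and the job is handed in when it is done.

```bash
mkdir -p pics; cat > h.py <<'E'
import numpy as np,cv2,pickle
from rig import manip
def grab(n,tag):
    im=manip.get_image(n); cv2.imwrite(f'pics/{tag}.png',im['pixels']); pickle.dump(im,open(f'{tag}.pkl','wb')); return im
def cam(im):
    R=cv2.Rodrigues(np.array(im['rvec'],float))[0]; t=np.array(im['tvec'],float).ravel(); return np.array(im['intrinsics']),R,t
def onz(im,u,v,z):
    K,R,t=cam(im); c=-R.T@t; d=R.T@np.linalg.solve(K,[u,v,1]); return c+d*(z-c[2])/d[2]
def pt(im,u,v):
    K,R,t=cam(im); d=im['depth'][int(v),int(u)]; return R.T@(d*np.linalg.solve(K,[u,v,1])-t)
def proj(im,P):
    K,R,t=cam(im); p=K@(R@np.array(P)+t); return p[:2]/p[2]
E
python3 - <<'E'
from h import *
for n in['scene','top']:
    im=grab(n,n+'1'); K,R,t=cam(im); print(n,-R.T@t,K[0,0])
print(manip.get_state())
E
```

```text
scene [ 1.22733891 -0.34921209  0.83276972] 369.3421939896478
top [0.20194884 0.04641553 1.58828242] 489.7510992660112
{'clock': 0.1, 'qpos': array([ 1.15701259e+00,  2.76566508e-01,  1.50601439e+00,  1.77184366e-05,
        1.36070244e+00, -1.20985564e-01]), 'qd': array([-0.00061856, -0.0009909 , -0.00395898, -0.0002236 ,  0.00058826,
        0.00131219]), 'effort': array([ 2.23816678e-03, -4.17695940e+01, -2.46406353e+01, -4.49391318e-04,
        5.75285987e-03,  2.09149101e-05]), 'position': array([0.16576395, 0.55009613, 0.23050326]), 'ee_rot': array([ 0.69937842,  0.10257677,  0.6997061 , -0.10372655]), 'contact_force': array([ 0.23534227, -0.99043327, -0.82626097]), 'moment': array([-0.03518017, -0.00450001,  0.00052575]), 'width': 0.08526099648920889}
```

View pics/top1.png

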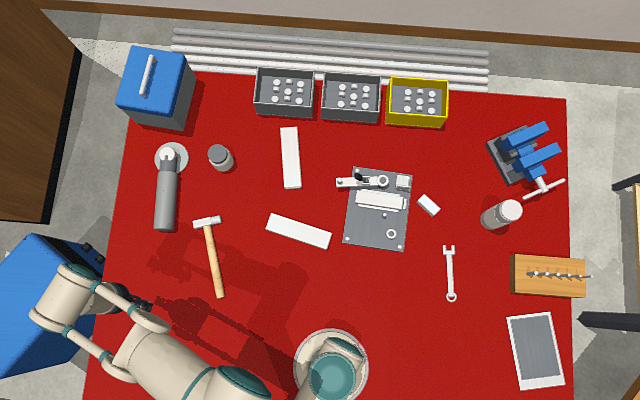

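View pics/scene1.png

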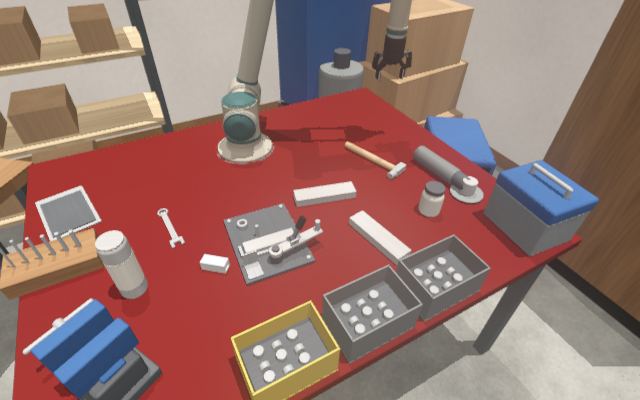

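```bash
python3 - <<'E'
from h import *
a=cv2.imread('pics/top1.png')[155:260,325:445]; b=cv2.imread('pics/scene1.png')[195:290,215:335]
a=cv2.resize(a,(600,525),interpolation=cv2.INTER_CUBIC)
b=cv2.resize(b,(600,475),interpolation=cv2.INTER_CUBIC)
cv2.imwrite('pics/ca.png',a);cv2.imwrite('pics/cb.png',b)
E
```

```text
(no output)
```

View pics/ca.png

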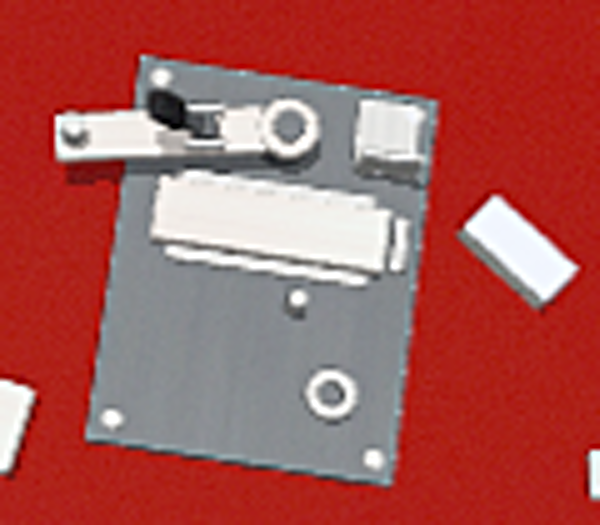

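View pics/cb.png

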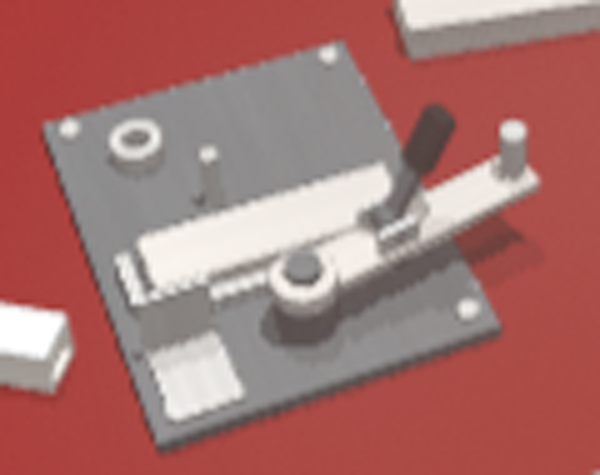

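```bash
python3 - <<'E'
from h import *
from scipy.spatial.transform import Rotation as Ro
im=pickle.load(open('top1.pkl','rb')); sc=pickle.load(open('scene1.pkl','rb'))
T=lambda u,v:(u/5+325-.4,v/5+155-.4)
S=lambda u,v:(u/5+215-.4,v/5+195-.4)
C=[onz(im,*T(*c),.012)[:2] for c in [(140,57),(438,100),(392,484),(88,438)]]
C=np.array(C);print(C.round(4)); print('sides',[np.linalg.norm(C[i]-C[(i+1)%4]).round(4) for i in range(4)])
(c,wh,ang)=cv2.minAreaRect((C*1000).astype(np.float32));print(c,wh,ang)
ex=((C[0]-C[3])+(C[1]-C[2]));ex/=np.linalg.norm(ex);yaw=np.arctan2(ex[1],ex[0]);ctr=C.mean(0)
print('yaw',yaw,'ctr',ctr)
R2=np.array([[ex[0],-ex[1]],[ex[1],ex[0]]])
W=lambda x,y:ctr+R2@[x,y]
piv=W(.085,0);print('pivot',piv,'boss seen',onz(im,*T(292,127),.06),'stop pin',onz(im,*T(297,299),.052),W(-.025,-.02))
post=onz(im,*T(75,128),.086);print('post top',post, 'scene',onz(sc,*S(513,129),.086))
d=post[:2]-piv;print('r',np.linalg.norm(d));l=R2.T@d;print('theta',np.arctan2(-l[0],l[1]))
print('depth pts post/grip top/scene', pt(im,*T(75,126)),pt(im,*T(160,95)),pt(sc,*S(437,110)),pt(sc,*S(513,129)))
print('lever end scene z.127',onz(sc,*S(440,112),.127),'top',onz(im,*T(158,97),.127))
for n,c in zip(['collar','angle'],[(330,393),(390,130)]):print(n,onz(im,*T(*c),.03))
q=manip.get_state()['ee_rot'];print(Ro.from_quat(q[[1,2,3,0]]).as_matrix().round(3))
E
```

```text
[[ 0.6411 -0.0265]
 [ 0.6271 -0.2258]
 [ 0.3702 -0.2065]
 [ 0.3846 -0.0095]]
sides [np.float64(0.1998), np.float64(0.2576), np.float64(0.1975), np.float64(0.257)]
(505.61602783203125, -117.12511444091797) (199.80563354492188, 257.6099548339844) 85.9909439086914
yaw -0.07054320474007553 ctr [ 0.50576303 -0.11706161]
pivot [ 0.59055162 -0.12305281] boss seen [ 0.58893804 -0.12463758  0.06      ] stop pin [ 0.4787341  -0.13458471  0.052     ] [ 0.47941551 -0.13524975]
post top [0.57097628 0.01485312 0.086     ] scene [0.57665152 0.01644818 0.086     ]
r 0.13928833165959922
theta 0.2115482595228472
depth pts post/grip top/scene [0.57450256 0.01475471 0.07695002] [ 0.58490597 -0.03480371  0.13060421] [ 0.57702818 -0.03171038  0.12330712] [0.57351926 0.01820839 0.08240522]
lever end scene z.127 [ 0.58255173 -0.0326135   0.127     ] top [ 0.58448868 -0.03385685  0.127     ]
collar [ 0.42337786 -0.16141988  0.03      ]
angle [ 0.59954388 -0.19212491  0.03      ]
[[-0.001  0.289  0.957]
 [-0.002  0.957 -0.289]
 [-1.    -0.002 -0.   ]]
```

```bash
python3 -m creep '{"delta_pos":[[0,-2,3],[0,-4.5,7],[0,-7,11],[0,-9.5,15],[0,-12,19],[0,-15,23.5],[0,-18,28],[0,-20.5,32],[0,-23,36],[0,-25,39]],"dr":[[0.1,0,0],[0.2,0,0],[0.3,0,0],[0.42,0,0],[0.54,0,0],[0.66,0,0],[0.78,0,0],[0.9,0,0],[1.02,0,0],[1.15,0,0]]}' -1 20
python3 - <<'E'
from h import *
from scipy.spatial.transform import Rotation as Ro
s=manip.get_state();q=s['ee_rot'];R=Ro.from_quat(q[[1,2,3,0]]).as_matrix();print(R.round(3));print(R.T@(np.array([.622,.0275,.15])-s['position'])*100)
E
```

```text
clock: 1.1
position: [0.4687, 0.1962, 0.231]
ee_rot: [0.53, 0.469, 0.529, -0.469]
contact_force: [-0.2, 0.6, 0.2]
width: 0.0001
[[ 0.     0.993  0.121]
 [-0.     0.121 -0.993]
 [-1.     0.     0.   ]]
[ 8.11264681 13.17481331 18.60030955]
```

```bash
python3 -m creep '{"delta_pos":[[0,2,3],[0,5,7],[0,8,11],[0,11,15],[0,13.2,18.6],[1,13.2,18.6],[4,13.2,18.6],[7,13.2,18.6],[8,13.2,18.6],[8,13.2,18.6]],"dr":[[0,0,0],[0,0,0],[0,0,0],[0,0,0],[0,0,0],[0,0,0],[0,0,0],[0,0,0],[0,0,0],[0,0,0]]}'
python3 - <<'E'
from h import *
im=grab('wrist','w1'); sc=grab('scene','s2'); K,R,t=cam(im);print(-R.T@t)
b=cv2.resize(sc['pixels'][150:290,215:390],(640,512),interpolation=cv2.INTER_CUBIC)
w=cv2.resize(im['pixels'],(512,320));cv2.imwrite('pics/m2.png',np.hstack([b[:,:400],np.vstack([w,np.zeros((192,512,3),np.uint8)])[:,:400]]) )
cv2.imwrite('pics/m2.png',np.vstack([b[:330,:512],w[:260]]))
E
```

```text
clock: 2.1
position: [0.6201, 0.0316, 0.1493]
ee_rot: [0.53, 0.466, 0.532, -0.468]
contact_force: [0.6, 0.5, 0.6]
width: -0.0003
[0.60988989 0.11262461 0.29228428]
```

View pics/m2.png

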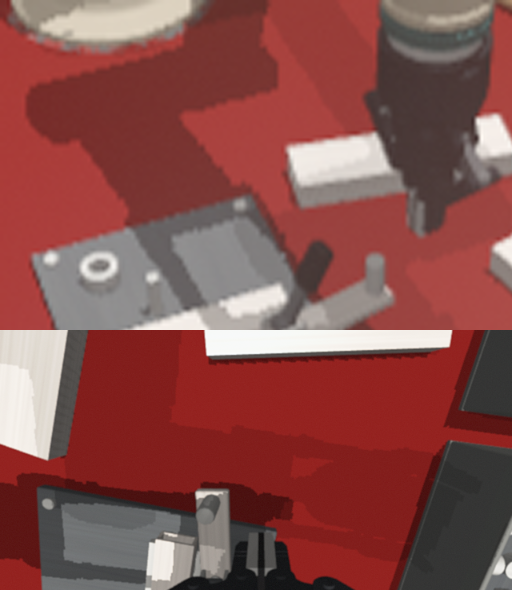

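```bash
python3 - <<'E'
from h import *
im=pickle.load(open('w1.pkl','rb'))
print(onz(im,260,214,.086),pt(im,260,214))
b=cv2.resize(im['pixels'][180:400,180:420],(720,660))[:600];cv2.imwrite('pics/w1c.png',b)
E
```

```text
[0.57799569 0.029566   0.086     ] [0.57569479 0.02357402 0.07111831]
```

View pics/w1c.png

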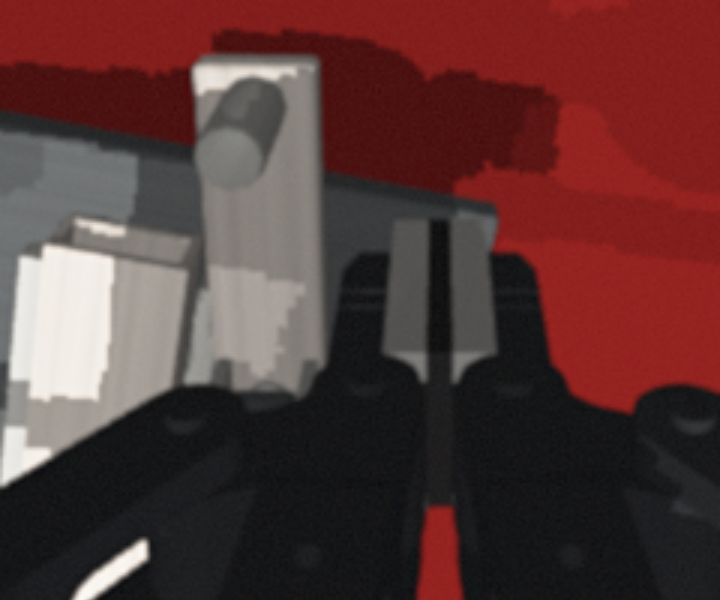

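```bash
python3 -m creep '{"delta_pos":[[2,0,0],[4,0,0],[6,0,0],[7.5,0,0],[8.3,0,0],[8.3,0,0],[8.3,0,0]],"dr":[[0,0,0],[0,0,0],[0,0,0],[0,0,0],[0,0,0],[0,0,0],[0,0,0]]}'
python3 - <<'E'
from h import *
im=pickle.load(open('w1.pkl','rb'));post=onz(im,257,232,.086);print(post)
piv=np.array([.5898,-.1235]);u=post[:2]-piv;print(np.linalg.norm(u),np.arctan2(u[1],u[0]))
p=manip.get_state()['position'][:2]-piv;a=np.arctan2(u[1],u[0]);print(p@[np.cos(a),np.sin(a)],p@[np.sin(a),-np.cos(a)])
E
```

```text
clock: 2.9
position: [0.6229, 0.0311, 0.0696]
ee_rot: [0.532, 0.468, 0.53, -0.466]
contact_force: [0.9, -0.6, -0.2]
width: -0.0
[0.57695137 0.01703795 0.086     ]
0.14112407299907515 1.6619675181904854
0.15094668905338807 0.04704635097029132
```

```bash
cat > plan.py <<'E'
from h import *
import sys
from scipy.spatial.transform import Rotation as Ro
piv=np.array([.5898,-.1235])
def plan(angs,r=.144,t=.025,z=.068):
    s=manip.get_state();R=Ro.from_quat(s['ee_rot'][[1,2,3,0]]).as_matrix();p=s['position']
    for a in angs:
        P=np.r_[piv+r*np.array([np.cos(a),np.sin(a)])+t*np.array([np.sin(a),-np.cos(a)]),z]
        y=np.array([np.sin(a),-np.cos(a),0]);x=np.array([0,0,-1.]);G=np.c_[x,y,np.cross(x,y)]
        print(round(a,2),(R.T@(P-p)*100).round(1),Ro.from_matrix(R.T@G).as_rotvec().round(2))
E
python3 -c "
from plan import *
plan([1.64]+list(np.linspace(1.67,2.37,9)))"
```

```text
1.64 [ 0.2 -1.9  0.7] [ 0.06  0.   -0.  ]
1.67 [ 0.2 -2.3  0.6] [ 0.03  0.   -0.  ]
1.76 [ 0.2 -3.6  0.4] [-0.06  0.   -0.  ]
1.84 [ 0.2 -4.9  0.3] [-0.15  0.   -0.  ]
1.93 [ 0.1 -6.2  0.3] [-0.23  0.   -0.  ]
2.02 [ 0.1 -7.4  0.5] [-0.32  0.   -0.  ]
2.11 [ 0.1 -8.7  0.7] [-0.41  0.   -0.  ]
2.2 [ 0.1 -9.9  1.1] [-0.5  0.  -0. ]
2.28 [  0.1 -11.1   1.5] [-0.58  0.   -0.  ]
2.37 [  0.1 -12.3   2.1] [-0.67  0.   -0.  ]
```

```bash
python3 -m creep '{"delta_pos":[[0.1,-0.7,0.4],[0.1,-1.4,0.6],[0.1,-1.9,0.6],[0.1,-2.3,0.6],[0.1,-2.9,0.5],[0.1,-3.6,0.4],[0.1,-4.2,0.3],[0.1,-4.9,0.3]],"dr":[[0,0,0],[0,0,0],[0,0,0],[0.03,0,0],[0,0,0],[-0.06,0,0],[-0.1,0,0],[-0.15,0,0]]}'
python3 -c "
from plan import *
im=grab('wrist','w3');cv2.imwrite('pics/w3.png',cv2.resize(im['pixels'][180:400,180:420],(480,440)))
plan(np.linspace(1.88,2.6,9))"
```

```text
clock: 3.7
position: [0.5744, 0.0218, 0.0677]
ee_rot: [0.565, 0.426, 0.564, -0.425]
contact_force: [1.6, 0.6, 0.2]
width: 0.0003
1.88 [-0.  -0.3 -0. ] [-0.03  0.   -0.  ]
1.97 [-0.  -1.6 -0.2] [-0.12  0.   -0.  ]
2.06 [-0.  -2.9 -0.2] [-0.21  0.   -0.  ]
2.15 [-0.  -4.2 -0.1] [-0.3  0.  -0. ]
2.24 [-0.  -5.5  0.2] [-0.39  0.   -0.  ]
2.33 [-0.  -6.8  0.5] [-0.48  0.   -0.  ]
2.42 [-0.  -8.   0.9] [-0.57  0.   -0.  ]
2.51 [-0.  -9.2  1.5] [-0.66  0.   -0.  ]
2.6 [ -0.  -10.3   2.2] [-0.75  0.   -0.  ]
```

View pics/w3.png

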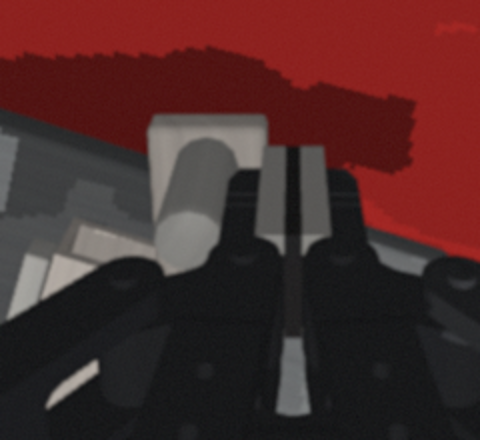

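```bash
python3 -m creep '{"delta_pos":[[0,-0.5,0],[0,-1.6,-0.2],[0,-2.9,-0.2],[0,-4.2,-0.1],[0,-5.5,0.2],[0,-6.8,0.5],[0,-8,0.9],[0,-9.2,1.5],[0,-10.3,2.2],[0,-10.3,2.2]],"dr":[[-0.03,0,0],[-0.12,0,0],[-0.21,0,0],[-0.3,0,0],[-0.39,0,0],[-0.48,0,0],[-0.57,0,0],[-0.66,0,0],[-0.75,0,0],[-0.75,0,0]]}'
python3 -c "
from plan import *
plan(np.linspace(2.65,3.1,10))"
```

```text
clock: 4.75
position: [0.4796, -0.0282, 0.0674]
ee_rot: [0.681, 0.19, 0.681, -0.191]
contact_force: [0.1, 0.1, 1.0]
width: -0.0002
2.65 [-0.1 -0.7 -0.1] [-0.05 -0.    0.  ]
2.7 [-0.1 -1.4 -0.2] [-0.1 -0.   0. ]
2.75 [-0.1 -2.2 -0.2] [-0.15 -0.    0.  ]
2.8 [-0.1 -2.9 -0.2] [-0.2 -0.   0. ]
2.85 [-0.1 -3.6 -0.2] [-0.25 -0.    0.  ]
2.9 [-0.1 -4.4 -0.1] [-0.3 -0.   0. ]
2.95 [-0.1 -5.1 -0. ] [-0.35 -0.    0.  ]
3.0 [-0.1 -5.8  0.1] [-0.4 -0.   0. ]
3.05 [-0.1 -6.5  0.3] [-0.45 -0.    0.  ]
3.1 [-0.1 -7.2  0.6] [-0.5 -0.   0. ]
```

```bash
python3 -m creep '{"delta_pos":[[0,-0.7,-0.1],[0,-1.4,-0.2],[0,-2.2,-0.2],[0,-2.9,-0.2],[0,-3.6,-0.2],[0,-4.4,-0.1],[0,-5.1,0],[0,-5.8,0.1],[0,-5.8,0.1]],"dr":[[-0.05,0,0],[-0.1,0,0],[-0.15,0,0],[-0.2,0,0],[-0.25,0,0],[-0.3,0,0],[-0.35,0,0],[-0.4,0,0],[-0.4,0,0]]}'
python3 -c "
from plan import *
print(manip.get_state()['contact_force'])
plan([3.0,3.03,3.05,3.071,3.1])"
```

```text
clock: 5.65
position: [0.452, -0.078, 0.0674]
ee_rot: [0.705, 0.052, 0.705, -0.052]
contact_force: [-0.5, 0.3, 0.1]
width: -0.0001
[-0.45093447  0.29683703  0.12040902]
3.0 [-0.1 -0.1 -0.1] [-0.  0. -0.]
3.03 [-0.1 -0.5 -0.2] [-0.03  0.   -0.  ]
3.05 [-0.1 -0.8 -0.2] [-0.05  0.   -0.  ]
3.07 [-0.1 -1.1 -0.2] [-0.08  0.   -0.  ]
3.1 [-0.1 -1.5 -0.3] [-0.1  0.  -0. ]
```

```bash
python3 -m creep '{"delta_pos":[[0,-0.3,-0.1],[0,-0.6,-0.1],[0,-0.9,-0.2],[0,-1.2,-0.2],[0,-1.2,-0.2],[0,-1.2,-0.2]],"dr":[[-0.02,0,0],[-0.04,0,0],[-0.07,0,0],[-0.07,0,0],[-0.07,0,0],[-0.07,0,0]]}'
python3 -m creep '{"delta_pos":[[0,-0.1,0],[0,-0.2,0],[0,-0.3,0],[0,-0.3,0],[0,-0.3,0]],"dr":[[0,0,0],[0,0,0],[0,0,0],[0,0,0],[0,0,0]]}'
```

```text
clock: 6.25
position: [0.4477, -0.0896, 0.0672]
ee_rot: [0.706, 0.026, 0.707, -0.026]
contact_force: [0.2, 0.3, -0.1]
width: -0.0001
clock: 6.75
position: [0.4475, -0.0909, 0.0672]
ee_rot: [0.707, 0.027, 0.707, -0.025]
contact_force: [1.1, 6.0, 0.9]
width: -0.0002
```

```bash
python3 -m creep '{"delta_pos":[[0,-0.1,0],[0,-0.2,0],[0,-0.2,0],[0,-0.2,0]],"dr":[[0,0,0],[0,0,0],[0,0,0],[0,0,0]]}'
python3 -m creep '{"delta_pos":[[0,0.5,0],[0,1.5,0],[-3,2.5,0],[-7,2.5,0],[-11,2.5,0],[-11,2.5,0]],"dr":[[0,0,0],[0,0,0],[0,0,0],[0,0,0],[0,0,0],[0,0,0]]}'
python3 - <<'E'
from plan import *
im=grab('wrist','w4');t=grab('top','t4');s=grab('scene','s4')
cv2.imwrite('pics/m4.png',np.hstack([cv2.resize(s['pixels'][170:290,190:330],(420,360)),cv2.resize(im['pixels'][150:400,120:480],(360,250)).repeat(1,0) if 0 else cv2.copyMakeBorder(cv2.resize(im['pixels'][:,80:560],(380,317)),0,43,0,0,0)]))
E
```

```text
clock: 7.15
position: [0.4474, -0.0912, 0.0672]
ee_rot: [0.707, 0.029, 0.707, -0.024]
contact_force: [2.3, 12.1, 2.0]
width: 0.0
clock: 7.75
position: [0.4531, -0.0705, 0.1824]
ee_rot: [0.711, 0.024, 0.703, -0.027]
contact_force: [-0.4, 0.4, -0.4]
width: -0.0002
```

View pics/m4.png

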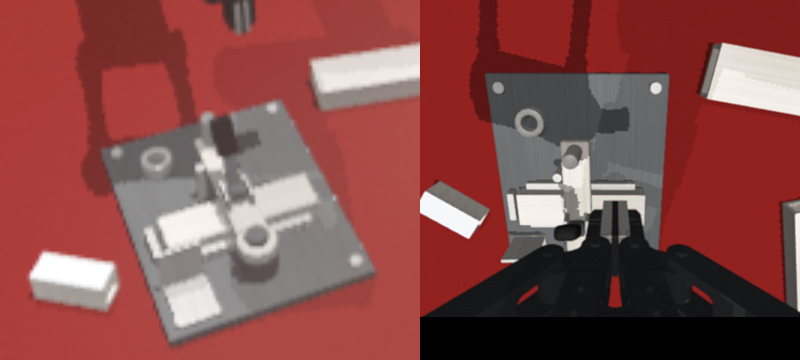

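```bash
cat > plan2.py <<'E'
from plan import *
def lev(phis,s=.060,a=3.071,off=.011,zo=0,extra=[]):
    st=manip.get_state();R=Ro.from_quat(st['ee_rot'][[1,2,3,0]]).as_matrix();p=st['position'];print(p,st['contact_force'])
    u=np.array([np.cos(a),np.sin(a)]);y=np.r_[-u[1]*-1,-u[0],0];x=np.array([0,0,-1.]);G=np.c_[x,y,np.cross(x,y)]
    print('dr',Ro.from_matrix(R.T@G).as_rotvec().round(3))
    L=[(r,z,'x') for r,z in extra]
    for f in phis:
        c,n=np.cos(np.radians(f)),np.sin(np.radians(f));L.append((.055+s*c-.007*n-off,.062+s*n+.007*c+zo,f))
    for r,z,f in L: print(f,round(r,3),round(z,3),(R.T@(np.r_[piv+r*u,z]-p)*100).round(1))
E
python3 -c "
from plan2 import *
lev([75,60],extra=[(.055,.18),(.055,.13)])"
```

```text
[ 0.44873298 -0.0692794   0.17683752] [-0.3128528  -0.23361897 -0.32739612]
dr [-0.002 -0.001  0.   ]
x 0.055 0.18 [-0.3 -4.4  9. ]
x 0.055 0.13 [ 4.7 -4.4  9. ]
75 0.053 0.122 [ 5.5 -4.4  9.2]
60 0.068 0.117 [ 5.9 -4.4  7.7]
```

```bash
python3 -m creep '{"delta_pos":[[0,-1.5,3],[0,-3,6],[0,-4.4,9],[0,-4.4,9.4],[0,-4.4,9.4],[2,-4.4,9.4],[4,-4.4,9.4],[5.2,-4.4,9.4],[5.2,-4.4,9.4]],"dr":[[0,0,0],[0,0,0],[0,0,0],[0,0,0],[0,0,0],[0,0,0],[0,0,0],[0,0,0],[0,0,0]]}'
python3 - <<'E'
from plan2 import *
im=grab('wrist','w5');s=grab('scene','s5')
cv2.imwrite('pics/m5.png',np.hstack([cv2.resize(s['pixels'][170:290,190:330],(420,360)),cv2.copyMakeBorder(cv2.resize(im['pixels'][130:400,170:470],(380,342)),0,18,0,0,0)]))
lev([65,60,55,50,45,40,35,30])
E
```

```text
clock: 8.8
position: [0.5372, -0.119, 0.1231]
ee_rot: [0.705, 0.026, 0.709, -0.025]
contact_force: [-0.7, -0.6, 0.0]
width: 0.0001
[ 0.53944855 -0.11986948  0.12533848] [0.57061495 0.0592006  0.99931656]
dr [-0.002 -0.001 -0.   ]
65 0.063 0.119 [ 0.6 -0.  -1.3]
60 0.068 0.117 [ 0.8 -0.  -1.7]
55 0.073 0.115 [ 1.  -0.  -2.2]
50 0.077 0.112 [ 1.3 -0.  -2.7]
45 0.081 0.109 [ 1.6 -0.  -3.1]
40 0.085 0.106 [ 1.9 -0.  -3.5]
35 0.089 0.102 [ 2.3 -0.  -3.9]
30 0.092 0.098 [ 2.7 -0.  -4.2]
```

View pics/m5.png

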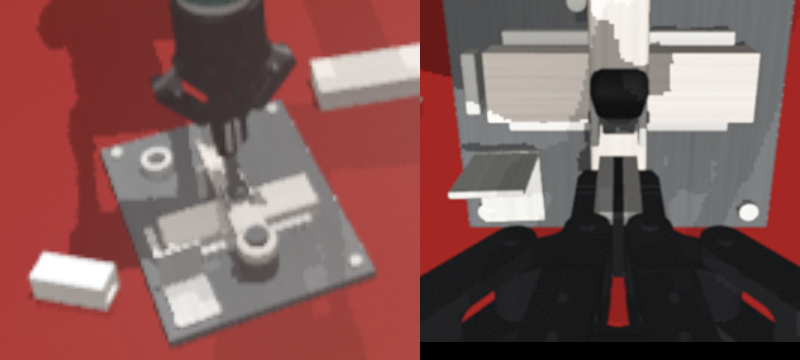

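Fingers sit on the pivot side of the lever, centred on the grip (grip at (620,93), finger tip at (618,190) in the picture). Pressing along the arc.

```bash
python3 -m creep '{"delta_pos":[[0.6,0,-1.3],[0.8,0,-1.7],[1.0,0,-2.2],[1.3,0,-2.7],[1.6,0,-3.1],[1.9,0,-3.5],[2.3,0,-3.9],[2.7,0,-4.2]],"dr":[[0,0,0],[0,0,0],[0,0,0],[0,0,0],[0,0,0],[0,0,0],[0,0,0],[0,0,0]]}'
python3 -c "
from plan2 import *
lev([25,20,15,10,5,0,-2,-4])"
```

```text
clock: 9.7
position: [0.4993, -0.1173, 0.1]
ee_rot: [0.708, 0.026, 0.705, -0.026]
contact_force: [0.3, 1.4, 7.1]
width: 0.0001
[ 0.49926535 -0.11725357  0.09995014] [0.30390734 1.42670364 7.05108159]
dr [-0.002  0.004  0.   ]
25 0.095 0.094 [ 0.6  0.  -0.5]
20 0.098 0.089 [ 1.1  0.  -0.7]
15 0.1 0.084 [ 1.6  0.  -0.9]
10 0.102 0.079 [ 2.1  0.  -1.1]
5 0.103 0.074 [ 2.6  0.  -1.3]
0 0.104 0.069 [ 3.1  0.  -1.3]
-2 0.104 0.067 [ 3.3  0.  -1.4]
-4 0.104 0.065 [ 3.5  0.  -1.4]
```

```bash
python3 -m creep '{"delta_pos":[[0.6,0,-0.5],[1.1,0,-0.7],[1.6,0,-0.9],[2.1,0,-1.1],[2.6,0,-1.3],[3.1,0,-1.3],[3.3,0,-1.3],[3.3,0,-1.3]],"dr":[[0,0,0],[0,0,0],[0,0,0],[0,0,0],[0,0,0],[0,0,0],[0,0,0],[0,0,0]]}'
python3 -m creep '{"delta_pos":[[0.1,0,0],[0.2,0,0],[0.2,0,0]],"dr":[[0,0,0],[0,0,0],[0,0,0]]}'
```

```text
clock: 10.5
position: [0.486, -0.1163, 0.0685]
ee_rot: [0.708, 0.026, 0.706, -0.026]
contact_force: [-3.9, 2.1, 21.0]
width: -0.0002
clock: 10.8
position: [0.4861, -0.1163, 0.0683]
ee_rot: [0.708, 0.025, 0.705, -0.026]
contact_force: [-7.3, 3.9, 34.3]
width: 0.0
```

```bash
python3 -m creep '{"delta_pos":[[-1,0,0],[-3,0,0],[-7,0,0],[-11,0,0],[-15,0,0],[-15,3,0],[-15,7,0],[-15,11,0],[-15,14,0],[-15,14,0]],"dr":[[0,0,0],[0,0,0],[0,0,0],[0,0,0],[0,0,0],[0,0,0],[0,0,0],[0,0,0],[0,0,0],[0,0,0]]}'
python3 - <<'E'
from plan2 import *
t=grab('top','t6');s=grab('scene','s6');w=grab('wrist','w6')
a=cv2.resize(t['pixels'][155:260,325:445],(400,350));b=cv2.resize(s['pixels'][180:290,205:330],(398,350))
cv2.imwrite('pics/m6.png',np.hstack([a,b]))
E
```

```text
clock: 11.8
position: [0.4948, 0.0265, 0.2135]
ee_rot: [0.707, 0.025, 0.707, -0.024]
contact_force: [0.2, -0.6, 0.8]
width: 0.0
```

View pics/m6.png

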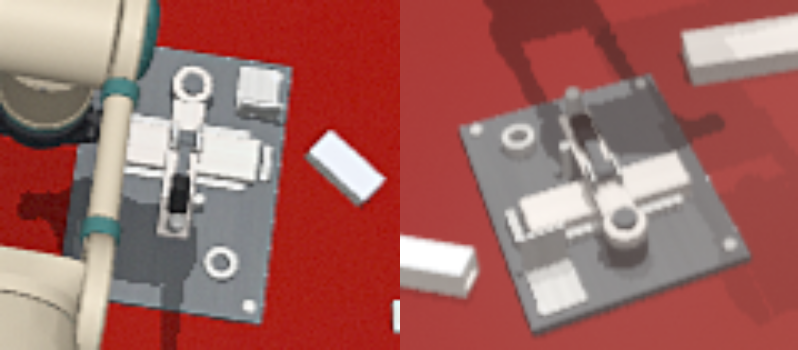

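```bash
python3 - <<'E'
from plan2 import *
t=pickle.load(open('t6.pkl','rb'))
T=lambda u,v:(u/3.333+325-.35,v/3.333+155-.35)
p=onz(t,*T(176,221),.086);d=p[:2]-piv;print(p,np.linalg.norm(d),'theta',np.arctan2(d[1],d[0])%(2*np.pi)-np.pi/2+.0705)
print('grip',pt(t,*T(179,190)),'expect r<.13 z~.069')
print(manip.get_state()['contact_force']); print(manip.sign_off())
E
```

```text
[ 0.45042216 -0.11139088  0.086     ] 0.13990287480729444 theta 1.5546341453690014
grip [ 0.48312821 -0.11444142  0.06851853] expect r<.13 z~.069
[0.27288169 0.17504348 0.45645264]
the job is handed in; nothing more can be done
None
```

I pushed the strap round with the outside of the shut fingers, lever still up, until it stopped on its pin. Then I pressed the cam lever down from above along its arc, lifted clear and handed in at about 12 s of the 48 s allowed.

- **Strap:** it stopped moving while the force at the finger post rose from 6 to 12 N. The last top picture gave an angle of about 1.555 rad against 1.571, which is within what my pixel readings can tell. The strap looks to be against the stop pin.
- **Lever:** it met its hard stop with the fingertips at 68 mm, where about 69 mm was expected, and the vertical force then rose to 34 N with no further movement. Afterwards the grip's top face measured 68.5 mm high, so the lever is down and stayed down.
- **Surroundings:** in the last pictures the tube is in its nest under the strap, and the collar, angle piece and offcut look unmoved. I judged this by eye and did not measure it, and those crops do not show the other bystanders. The gripper was clear of everything and the force reading was about zero.

No check failed. Pad pressure on the tube cannot be seen directly, so I take it from the lever being fully down.

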